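# Clip a freshly dipped board onto the vacant snap hook of the drip rail

## Robot

A 6-joint arm with a two-finger parallel gripper is mounted at the origin on the work surface. World frame = base frame: x ahead of the robot, y to its left, z up, the work surface at z = 0. Lengths are in m, angles in rad, forces in N, time in s.
With the tool pointing down it reaches from about 0.25 to 0.775 m from the base axis. Payload 4 kg.
Tool frame: the origin (TCP) lies midway between the tips of the shut fingers; the grasp point (between the pads) lies 19 mm behind it; y points along the fingers, x is the direction in which the jaws open and shut, and the axes are right-handed (so a half turn about y gives the same grasp; the last joint's range is limited). The gripper opens to 94 mm and grips with 3 to 60 N. Pads are 16 mm wide; open, the fingers measure 119 mm over their backs; the gripper's body (75 mm by 177 mm) begins 78 mm behind the grasp point.
Start: joints at [-1.43, 0.087, 1.371, -0, 1.684, -0.103], TCP at [0.133, -0.534, 0.206] pointing down, gripper open.
Joint ranges: [-3.1, 3.1], [-0.76, 2.03], [0.27, 2.55], [-1.08, 4.22], [0.17, 2.65], [-2.57, 2.57]. Speed limits (rad/s): [2.79, 2.79, 3.14, 3.14, 3.14, 3.14].

## Interface

Orientations are given as [roll, pitch, yaw] about the fixed x, y, z axes, in that order (R = Rz(yaw) Ry(pitch) Rx(roll)).
In Python, from bench import robot, snapshot, camera_info, ticket gives the robot as it stands.
- The arm moves only by the shell command python3 -m creep 'ROWS'. ROWS is JSON, a list of rows, each an object with "slide": the shift along the tool's x, y, z in mm, a list of three; "roll": the turn about the tool's y in degrees; "grip": the closure, from 0 (fully open) to 1 (shut). In form: [{"slide": [x, y, z], "roll": roll, "grip": grip}, ...]. A call has 1 to 20 rows; each row is the pose to reach, as a shift and turn from the pose commanded when the call began, along the tool's axes at that moment; what a row does not reach only later rows make up. A row lasts 1/12 s, in which the tool goes at most 41.7 mm and 7.16 degrees, less where a joint would pass 70% of its speed; a pose out of reach is approached as far as the arm can. A call with a gripper value outside its range is refused whole. The fingers move at their own pace and stop on an object; the grip force is fixed at half the most. Time passes only in rows, so rows that repeat a pose let the fingers close. It gives the time, the measured TCP pose, the force and the opening at its end, in the units of the state.
- robot.get_obs(): the state, without advancing time (a new reading comes with each control period).
- snapshot(name): name is "side" or "top" or "wrist"; returns the picture (400x640x3 uint8, red, green, blue); there is no depth.
- camera_info(name): a dict with "fx", "fy", "cx", "cy" (pixels), "dist" ([k1, k2, p1, p2, k3] as OpenCV has them; the pictures are not rectified), "cam_to_world" (4x4, takes a point from camera to world coordinates). Camera axes: x right, y down, z forward; pixel columns grow to the right and rows downward; lengths in m; the calibration is good to about 2 mm. A picture is of the moment at which its call begins: read the wrist's pose just before it. camera_info takes no time and is no camera call; for the wrist camera it gives the pose at the moment of the call.
- ticket.close_job(): hands the job in, once; it reports no verdict.
The state is a dict: "time": time; "joint_positions": joint angles; "qvel": joint speeds; "joint_torque": joint torques, N m; "tool_pos": TCP position; "ee_rot": TCP orientation; "wrist_force": force on the tool from outside, world axes, zero at the start; "wrist_torque": the same for the moment, N m; "width": finger opening in m.
Only numpy, scipy, OpenCV 4.12 (cv2) and the standard library are available. Lean on these libraries where they do the work, as an engineer would, in place of code of your own. Each camera call takes 0.05 s, during which the arm holds its last target.

## Task

Take the freshly dipped pink-pegged board with the wire bail out of the standing rack and hang it on the one vacant snap hook under the drip rail: push the bail sideways against the hook's sprung gate until it is inside, lower it onto the bottom of the hook and let the gate snap shut behind it. Leave the board hanging still with its pegs facing the same way as those of the boards already hanging. Never touch the wet pegs, and leave the other boards, the tin, the jar and the brush pot where they are.

Things in the scene. Friction and masses are not known exactly. Their poses are not given: they have to be found in the camera images.
- board: the board to hang, standing in a slot of the rack. Earth-brown wood, 150 mm long (x), 12 thick (y), 120 high (z), steel wire bail on top, 0.16 to 0.30 kg. Origin: middle of its lower edge. Pegs on the +y face only; the top 48 mm is free of pegs and can be gripped by its thickness. Its -x end is nearer the robot. Stands 76 mm above the table; lift it straight up over 50 mm to clear the dowels
- bail (a point): apex of the board's bail: centre of its 8 mm wire, 180 mm above the board's origin, over the middle. The bail is an upright loop in the board's plane: two legs 50 mm apart (centres) and 35 mm high, then a half circle of 25 mm radius, so its apex is 60 mm above the board's top edge. The hook must pass through it along the board's y
- corner (a point): the end of the board's top edge at its -x end (nearer the robot), mid thickness
- pegs_mid (a point): middle of the board's pegged area, at the tips of the pegs: 24 mm to +y of mid thickness, 40 mm above its lower edge
- pegs: the wet pink pegs on the board's +y face, in two blocks, reaching 25 mm from mid thickness; they cover the heights 8 to 72 mm above the lower edge and 50 mm either side of the middle. Same origin and axes as the board. Nothing may touch them
- hook: the vacant snap hook, the only one of the three with nothing on it. Steel bar 12 mm thick in its y-z plane. Origin: lowest point inside the bowl, where a bail rests, 280 mm above the table. z up, x away from the robot, y to the side of its mouth and gate (robot's left). Inside of the bowl y -22 to +22 mm; bill at y +22 to +34, its tip 30 mm above the origin; underside 12 mm below it; straps and tubes 130 mm above
- gate (a joint): swing of the vacant hook's gate, rad: 0 shut against the inside of the bill's tip, grows as it is pushed inwards (-y), stop at 0.6. Spring: about 2.3 N shut to 4.5 N open at 42 mm below the pivot. A wire enters moving to -y, its centre 38 to 55 mm above the hook's origin, to about y 0 to +8 mm, then is lowered until its centre is 4 mm above the origin; the gate springs shut over it
- gate_tip (a point): free lower end of the vacant hook's gate: an 8 mm rod, 60 mm long, hanging from its pivot at y +17.5, z +88 mm in the hook's frame; shut, its end lies just inside the bill's tip
- rail: drip rail: two 25 mm steel tubes along y, 570 mm long, at x -60 and +35 mm, joined by straps over the hooks, underside 410 mm above the table, on timber posts 45 mm square at y -260 and +260 with feet. Origin: on the table under its middle; x away from the robot. Hooks at y -130, 0, +130. The near tube overhangs: a gripper holding the board there must lean back to the robot. A tray 42 mm high stands below
- rack: fixed standing rack on a slatted crate: 160 x 250 mm, floor 76 mm above the table, with three slots along its x at y -80, 0 and +80 mm, each of two pairs of 9 mm dowels (at x -64 and +64 mm) that reach 43 mm above that floor. Origin: middle of its underside
- hung_a: dip board already hanging on one of the two other hooks, same size and build as the board to hang (earth-brown, pink pegs on its +y face). Origin: middle of its lower edge. Must stay as it hangs
- hung_b: dip board already hanging on the other of the two other hooks, same size and build as the board to hang (earth-brown, pink pegs on its +y face). Origin: middle of its lower edge. Must stay as it hangs
- blank_a: bare grey board without pegs or bail, 150 x 12 x 120 mm, standing in another slot of the rack. Origin: middle of its lower edge. Must stay
- blank_b: bare grey board without pegs or bail, 150 x 12 x 100 mm, standing in another slot of the rack. Origin: middle of its lower edge. Must stay
- brush_pot: round steel pot 62 mm across and 70 mm high with three brushes standing in it, 165 mm high overall, on the table before the rail. Origin: centre of its underside. Must stay
- tin: round shut tin 68 mm across, 75 mm high, on the table before the rail. Origin: centre of its underside. Must stay
- jar: white shut jar 56 mm across, 66 mm high, on the table near the rack. Origin: centre of its underside. Must stay
Things that resemble listed ones, but are neither listed nor needed, are in the scene too. What is shaped like the board but orange is not meant.

How it is judged:
On the way, in this order (a step that is already met when the one before it is completed fails the run):
1. the board is lifted clear of the rack's dowels (height (world z) of board above 0.123 m), for 0.1 s.
2. the bail has pushed the vacant hook's gate open and is inside its mouth (value of joint gate above 0.15 rad and y of bail in the frame of hook between -0.022 and 0.018 m and x of bail in the frame of hook between -0.022 and 0.022 m), for 0.05 s.
3. the bail lies in the bowl and the gate has snapped shut (x of bail in the frame of hook between -0.022 and 0.022 m and y of bail in the frame of hook between -0.016 and 0.016 m and z of bail in the frame of hook between -0.004 and 0.016 m and value of joint gate below 0.06 rad), for 0.2 s.
At the end, for the whole second after the job is handed in: The board hangs still and released on the vacant hook: bail apex in the bowl (16 mm sideways, 22 mm along the board, under 16 mm above the hook origin), gate under 0.06 rad, board upright within 0.2 rad and square to the hook within 0.35 rad, pegs to the mouth side like its neighbours (all of step 3 and angle between the y axis of board and the y axis of hook, either way round below 0.35 rad and y of pegs_mid in the frame of hook above 0.003 m and angle between board's own z axis and vertical below 0.2 rad and linear speed of board below 0.05 m/s and angular speed of board below 0.4 rad/s); the robot touches nothing.
It fails at once if the wet pegs of the board are touched (contact force between pegs and anything else above 1 N).
It fails at once if a board already hanging is moved more than 30 mm (distance of any of hung_a, hung_b from where it was at the start of the episode above 0.03 m).
It fails at once if a bare board in the rack is moved more than 25 mm (distance of any of blank_a, blank_b from where it was at the start of the episode above 0.025 m).
It fails at once if the brush pot, tin or jar is moved more than 25 mm (distance of any of brush_pot, tin, jar from where it was at the start of the episode above 0.025 m).
It also fails if it takes over 58 s, if anything falls off the work surface, if the arm or the gripper's body presses on something with over 40 N, if the wrist force passes 120 N, or if a joint passes its speed limit or range.

## Working session

There is one attempt and no reset: what is moved stays moved. The work goes in short steps, Python scripts to look and compute and a shell command to move; the robot and the scene stay as the last step left them, time stands still between calls to the robot, and variables do not carry over. Pictures are saved under pics/ and viewed, and the job is handed in when it is done.

```bash
ls; mkdir -p pics; python3 - <<'E'
from bench import robot, snapshot, camera_info
import cv2,numpy as np
o=robot.get_obs(); print({k:np.round(v,3).tolist() for k,v in o.items()})
for n in ["side","top","wrist"]:
    c=camera_info(n); print(n,{k:np.round(v,3).tolist() for k,v in c.items()})
    cv2.imwrite(f"pics/{n}0.png",cv2.cvtColor(snapshot(n),cv2.COLOR_RGB2BGR))
E
```

```text
pics
{'time': 0.0, 'joint_positions': [-1.43, 0.088, 1.372, -0.0, 1.684, -0.103], 'qvel': [0.002, -0.0, -0.001, 0.0, -0.0, 0.0], 'joint_torque': [0.003, -34.018, -30.242, 0.072, 0.033, -0.0], 'tool_pos': [0.133, -0.533, 0.204], 'ee_rot': [-1.571, 0.002, -1.327], 'wrist_force': [0.241, -0.295, 0.163], 'wrist_torque': [-0.038, 0.015, -0.057], 'width': 0.094}
side {'fx': 450.058, 'fy': 450.058, 'cx': 325.275, 'cy': 207.233, 'dist': [0.023, 0.0, 0.0, 0.0, 0.0], 'cam_to_world': [[-0.729, -0.383, 0.567, -0.209], [-0.684, 0.409, -0.604, 0.637], [-0.0, -0.828, -0.56, 0.885], [0.0, 0.0, 0.0, 1.0]]}
top {'fx': 367.44, 'fy': 367.44, 'cx': 322.316, 'cy': 195.615, 'dist': [0.013, 0.0, 0.0, 0.0, 0.0], 'cam_to_world': [[-0.004, -0.991, 0.137, 0.343], [-1.0, 0.005, 0.009, -0.088], [-0.01, -0.137, -0.991, 1.207], [0.0, 0.0, 0.0, 1.0]]}
wrist {'fx': 308.613, 'fy': 308.613, 'cx': 322.552, 'cy': 197.866, 'dist': [-0.016, 0.0, 0.0, 0.0, 0.0], 'cam_to_world': [[0.242, -0.943, -0.228, 0.199], [-0.97, -0.236, -0.055, -0.516], [-0.002, 0.234, -0.972, 0.382], [0.0, 0.0, 0.0, 1.0]]}
```

View pics/side0.png

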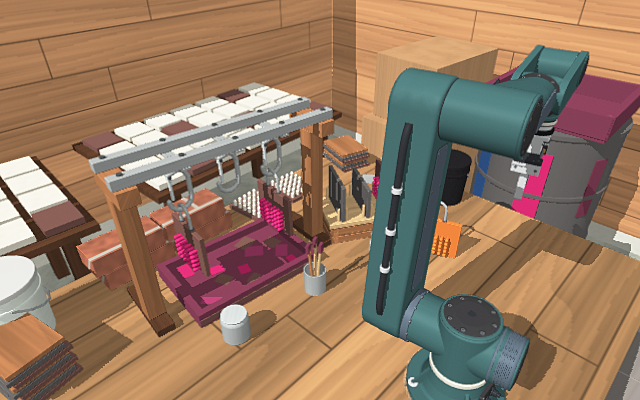

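View pics/top0.png

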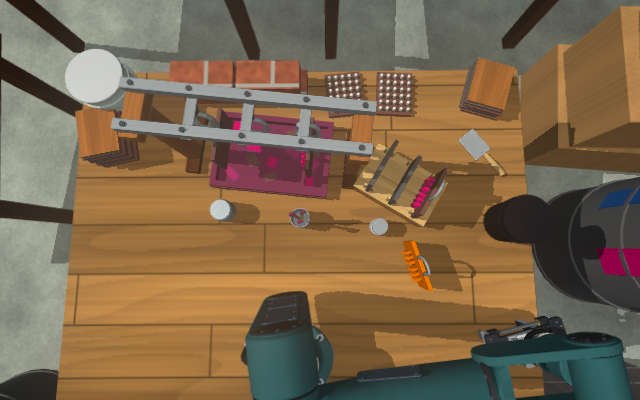

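View pics/wrist0.png

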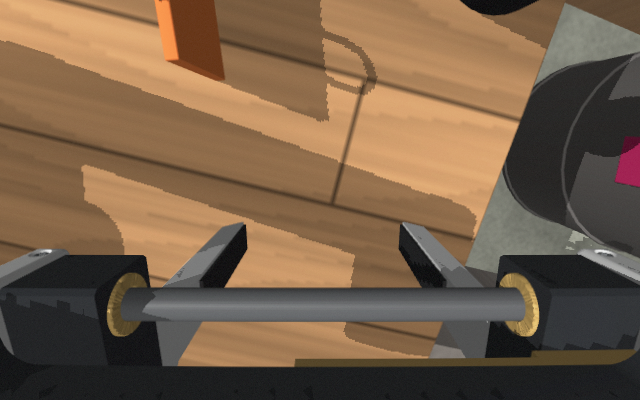

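```bash
python3 - <<'E'
import cv2
t=cv2.imread("pics/top0.png"); s=cv2.imread("pics/side0.png")
cv2.imwrite("pics/c1.png",cv2.resize(t[125:245,340:490],None,fx=5,fy=5,interpolation=cv2.INTER_CUBIC))
cv2.imwrite("pics/c2.png",cv2.resize(t[70:190,170:330],None,fx=5,fy=5,interpolation=cv2.INTER_CUBIC))
cv2.imwrite("pics/c3.png",cv2.resize(s[90:250,150:400],None,fx=3.2,fy=3.2,interpolation=cv2.INTER_CUBIC))
E
```

```text
(no output)
```

View pics/c1.png

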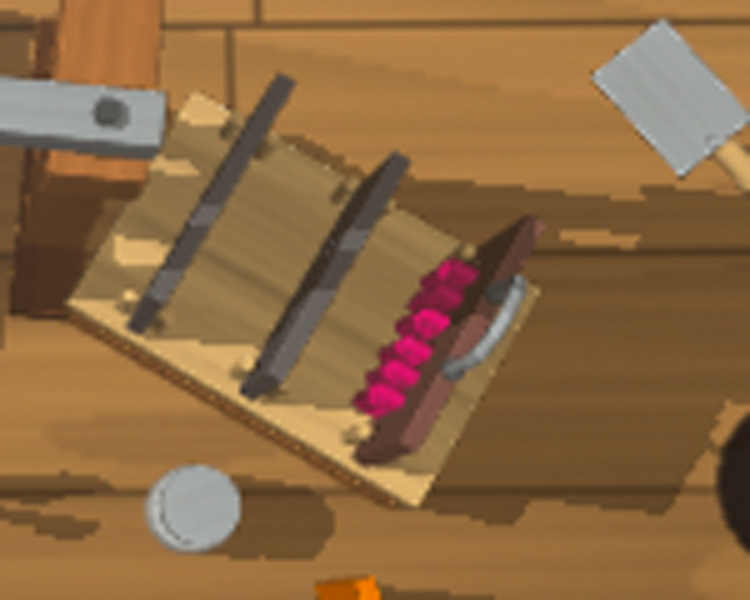

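View pics/c2.png

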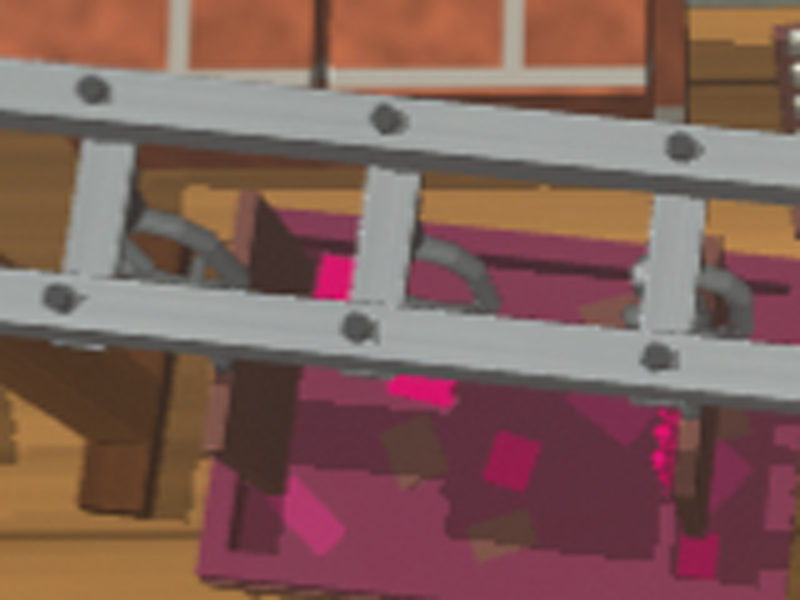

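View pics/c3.png

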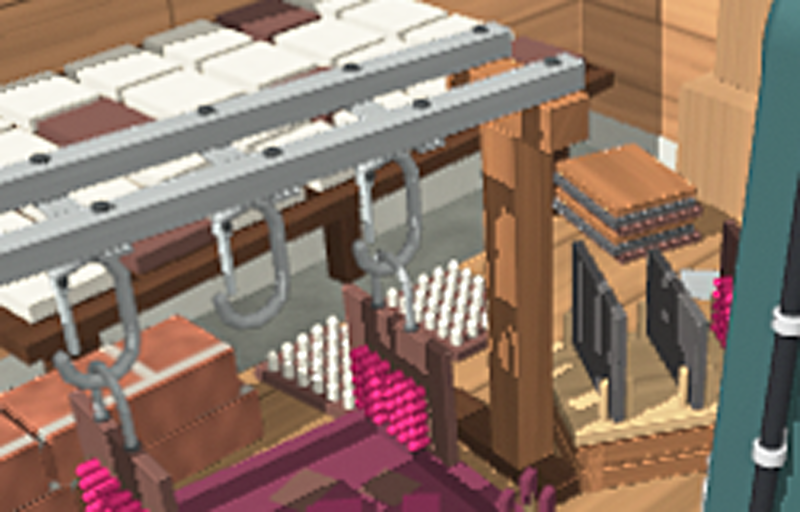

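```bash
cat > h.py <<'E'
import numpy as np,cv2
from bench import robot, snapshot, camera_info
def ray(n,uv,c=None):
    c=c or camera_info(n)
    K=np.array([[c['fx'],0,c['cx']],[0,c['fy'],c['cy']],[0,0,1.]])
    p=cv2.undistortPoints(np.array(uv,float).reshape(-1,1,2),K,np.array(c['dist'],float)).reshape(-1,2)
    T=np.array(c['cam_to_world']); d=np.c_[p,np.ones(len(p))]@T[:3,:3].T
    return T[:3,3],d
def onz(n,uv,z,c=None):
    o,d=ray(n,uv,c); return o+d*((z-o[2])/d[:,2])[:,None]
def proj(n,P,c=None):
    c=c or camera_info(n)
    K=np.array([[c['fx'],0,c['cx']],[0,c['fy'],c['cy']],[0,0,1.]])
    T=np.linalg.inv(np.array(c['cam_to_world']))
    return cv2.projectPoints(np.array(P,float).reshape(-1,1,3),cv2.Rodrigues(T[:3,:3])[0],T[:3,3],K,np.array(c['dist'],float))[0].reshape(-1,2)
def tri(a,ua,b,ub):
    o1,d1=ray(a,[ua]);o2,d2=ray(b,[ub]);d1=d1[0];d2=d2[0]
    s=np.linalg.lstsq(np.c_[d1,-d2],o2-o1,rcond=None)[0]
    p,q=o1+s[0]*d1,o2+s[1]*d2; return (p+q)/2,np.linalg.norm(p-q)
def save(n,f,crop=None,k=1):
    im=cv2.cvtColor(snapshot(n),cv2.COLOR_RGB2BGR); cv2.imwrite("pics/raw_"+f,im)
    if crop: im=im[crop[1]:crop[3],crop[0]:crop[2]]
    cv2.imwrite("pics/"+f,cv2.resize(im,None,fx=k,fy=k,interpolation=cv2.INTER_CUBIC))
def obs():
    o=robot.get_obs(); print({k:np.round(o[k],3).tolist() for k in ['time','joint_positions','tool_pos','ee_rot','wrist_force','width']}); return o
E
python3 - <<'E'
from h import *
e=onz("top",[(420.6,215),(447.2,169.8)],.196);print(e, np.linalg.norm(e[1]-e[0]),np.degrees(np.arctan2(*(e[1]-e[0])[[1,0]])))
b=onz("top",[(182.4,129.6),(241.4,135.4),(301.4,141.2),(188.5,88),(247.6,94),(306.3,99.5)],.437);print(b)
# rack floor corners (z .076)
c=onz("top",[(340+67/5,125+302/5),(340+415/5,125+505/5),(340+540/5,125+290/5),(340+195/5,125+92/5)],.076);print(c)
E
```

```text
[[ 0.4278055  -0.34823421  0.196     ]
 [ 0.55392331 -0.4272631   0.196     ]] 0.14883302091482273 -32.07238814833627
[[ 0.59616107  0.2229768   0.437     ]
 [ 0.58241523  0.09435237  0.437     ]
 [ 0.56864223 -0.03582189  0.437     ]
 [ 0.69107266  0.21387861  0.437     ]
 [ 0.67640186  0.08303994  0.437     ]
 [ 0.66281442 -0.0462498   0.437     ]]
[[ 0.53126238 -0.17423217  0.076     ]
 [ 0.40407911 -0.38508674  0.076     ]
 [ 0.53712125 -0.46794661  0.076     ]
 [ 0.66543589 -0.25720581  0.076     ]]
```

Look-alikes in the top view:
- Pink-pegged board with bail in the rack: (428,192).
- Hanging boards: (240,130) and (305,145). They stay where they are.
- Orange board with bail: (417,265). Not meant.
- Grey blanks: (382,165) and (406,180).
- White-pegged brushes or boards behind the rail.

I choose (428,192). The close crop c1 shows brown wood, pink pegs on its left (+y) face and a steel bail. The vacant hook is the middle one, at (228,175) in the side view.

`creep` can't command a lean, so I'll test how the arm behaves at the edge of its reach in free space.

```bash
python3 -m creep '[{"slide":[0,-150,0],"roll":0,"grip":0},{"slide":[0,-300,0],"roll":0,"grip":0},{"slide":[0,-450,0],"roll":0,"grip":0},{"slide":[0,-600,0],"roll":0,"grip":0},{"slide":[0,-600,0],"roll":0,"grip":0},{"slide":[0,-600,0],"roll":0,"grip":0},{"slide":[0,-600,0],"roll":0,"grip":0},{"slide":[0,-600,0],"roll":0,"grip":0},{"slide":[0,-600,0],"roll":0,"grip":0},{"slide":[0,-600,0],"roll":0,"grip":0},{"slide":[0,-600,0],"roll":0,"grip":0},{"slide":[0,-600,0],"roll":0,"grip":0},{"slide":[0,-600,0],"roll":0,"grip":0},{"slide":[0,-600,0],"roll":0,"grip":0}]'; python3 -c "
from h import *
obs()"
```

```text
time: 1.32
tool_pos: [0.1154, -0.4633, 0.6097]
ee_rot: [-1.571, -0.023, -1.327]
wrist_force: [0.5, -0.4, -0.5]
width: 0.0939
{'time': 1.317, 'joint_positions': [-1.447, 0.272, 0.274, 0.004, 2.573, -0.117], 'tool_pos': [0.115, -0.463, 0.61], 'ee_rot': [-1.571, -0.023, -1.327], 'wrist_force': [0.49, -0.439, -0.47], 'width': 0.094}
```

```bash
python3 -m creep '[{"slide":[0,0,100],"roll":-7,"grip":0},{"slide":[0,0,100],"roll":-14,"grip":0},{"slide":[0,0,150],"roll":-21,"grip":0},{"slide":[0,0,150],"roll":-28,"grip":0},{"slide":[0,0,200],"roll":-35,"grip":0},{"slide":[0,0,200],"roll":-42,"grip":0},{"slide":[0,0,300],"roll":-49,"grip":0},{"slide":[0,0,300],"roll":-56,"grip":0},{"slide":[0,0,400],"roll":-63,"grip":0},{"slide":[0,0,400],"roll":-70,"grip":0},{"slide":[0,0,400],"roll":-77,"grip":0},{"slide":[0,0,400],"roll":-84,"grip":0},{"slide":[0,0,400],"roll":-91,"grip":0},{"slide":[0,0,400],"roll":-98,"grip":0}]'; python3 -c "
from h import *
obs()"
```

```text
time: 2.48
tool_pos: [0.4659, -0.3421, 0.5468]
ee_rot: [-1.612, -0.01, 0.392]
wrist_force: [0.4, 0.3, 0.2]
width: 0.0943
{'time': 2.483, 'joint_positions': [-0.726, 0.394, 0.274, -0.014, 2.432, -1.128], 'tool_pos': [0.466, -0.342, 0.547], 'ee_rot': [-1.612, -0.01, 0.392], 'wrist_force': [0.368, 0.315, 0.183], 'width': 0.094}
```

```bash
python3 -m creep '[{"slide":[0,40,0],"roll":-7,"grip":0},{"slide":[0,80,0],"roll":-14,"grip":0},{"slide":[0,120,0],"roll":-21,"grip":0},{"slide":[0,160,0],"roll":-28,"grip":0},{"slide":[0,200,0],"roll":-35,"grip":0},{"slide":[0,200,0],"roll":-35,"grip":0}]'; python3 -c "
from h import *
obs()"
```

```text
time: 2.98
tool_pos: [0.4647, -0.3452, 0.3301]
ee_rot: [-1.579, 0.01, 0.997]
wrist_force: [0.2, -0.8, -4.6]
width: 0.0939
{'time': 2.983, 'joint_positions': [-0.732, 0.157, 1.048, -0.009, 1.927, -1.732], 'tool_pos': [0.465, -0.345, 0.33], 'ee_rot': [-1.579, 0.01, 0.997], 'wrist_force': [0.159, -0.797, -4.582], 'width': 0.094}
```

```bash
python3 - <<'E'
from h import *
save("wrist","w1.png"); obs()
c=camera_info("wrist")
x=np.array([.848,-.53,0]);y=np.array([.53,.848,0]);b=np.array([.4915,-.3885,.076])
for l in [(-.075,0,.12),(.075,0,.12),(0,0,.18),(-.05,.025,.072)]:
    print(l,proj("wrist",b+l[0]*x+l[1]*y+np.array([0,0,l[2]]),c))
E
```

```text
{'time': 3.033, 'joint_positions': [-0.732, 0.158, 1.033, -0.01, 1.929, -1.728], 'tool_pos': [0.467, -0.347, 0.337], 'ee_rot': [-1.59, 0.012, 0.993], 'wrist_force': [-0.241, -1.016, -0.192], 'width': 0.094}
(-0.075, 0, 0.12) [[301.15200753 156.54499409]]
(0.075, 0, 0.12) [[305.87880837 286.7077376 ]]
(0, 0, 0.18) [[298.90494541 247.93939291]]
(-0.05, 0.025, 0.072) [[325.89251845 172.07163413]]
```

View pics/w1.png

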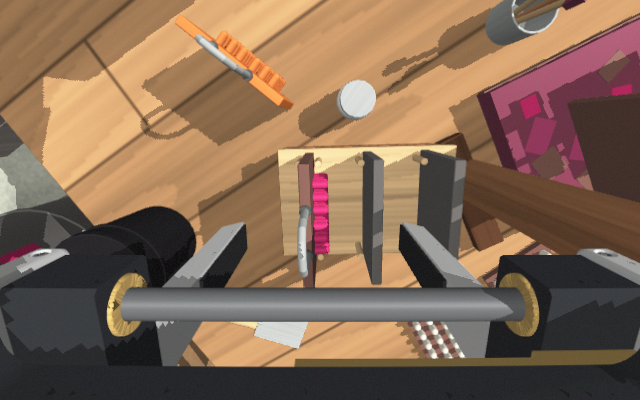

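```bash
python3 -m creep '[{"slide":[0,0,-500],"roll":0,"grip":0},{"slide":[0,0,-500],"roll":0,"grip":0},{"slide":[0,0,-500],"roll":0,"grip":0},{"slide":[0,0,-500],"roll":0,"grip":0},{"slide":[0,0,-500],"roll":0,"grip":0},{"slide":[0,0,-500],"roll":0,"grip":0},{"slide":[0,0,-500],"roll":0,"grip":0},{"slide":[0,0,-500],"roll":0,"grip":0},{"slide":[0,0,-500],"roll":0,"grip":0},{"slide":[0,0,-500],"roll":0,"grip":0}]'; python3 -c "
from h import *
obs()"
```

```text
time: 3.87
tool_pos: [0.6749, -0.4777, 0.2845]
ee_rot: [-1.646, 0.017, 0.993]
wrist_force: [-0.5, -0.4, 0.1]
width: 0.0938
{'time': 3.867, 'joint_positions': [-0.681, 0.776, 0.274, -0.01, 2.015, -1.679], 'tool_pos': [0.675, -0.478, 0.285], 'ee_rot': [-1.646, 0.017, 0.993], 'wrist_force': [-0.477, -0.422, 0.077], 'width': 0.094}
```

```bash
python3 -m creep '[{"slide":[0,0,-400],"roll":0,"grip":0},{"slide":[0,0,-400],"roll":0,"grip":0},{"slide":[0,0,-400],"roll":0,"grip":0},{"slide":[0,0,-400],"roll":0,"grip":0},{"slide":[0,0,-400],"roll":0,"grip":0},{"slide":[0,0,-400],"roll":0,"grip":0},{"slide":[0,0,-400],"roll":0,"grip":0},{"slide":[0,0,-400],"roll":0,"grip":0}]'; python3 -c "
from h import *
obs()"
```

```text
time: 4.53
tool_pos: [0.7248, -0.5039, 0.2032]
ee_rot: [-1.68, 0.018, 0.994]
wrist_force: [0.4, -0.0, 0.5]
width: 0.0938
{'time': 4.533, 'joint_positions': [-0.669, 0.877, 0.274, -0.008, 1.881, -1.666], 'tool_pos': [0.725, -0.504, 0.203], 'ee_rot': [-1.68, 0.018, 0.994], 'wrist_force': [0.42, -0.021, 0.459], 'width': 0.094}
```

```bash
python3 -m creep '[{"slide":[0,-300,-500],"roll":0,"grip":0},{"slide":[0,-300,-500],"roll":0,"grip":0},{"slide":[0,-300,-500],"roll":0,"grip":0},{"slide":[0,-300,-500],"roll":0,"grip":0},{"slide":[0,-300,-500],"roll":0,"grip":0},{"slide":[0,-300,-500],"roll":0,"grip":0},{"slide":[0,-300,-500],"roll":0,"grip":0},{"slide":[0,-300,-500],"roll":0,"grip":0},{"slide":[0,-300,-500],"roll":0,"grip":0},{"slide":[0,-300,-500],"roll":0,"grip":0},{"slide":[0,-300,-500],"roll":0,"grip":0},{"slide":[0,-300,-500],"roll":0,"grip":0},{"slide":[0,-300,-500],"roll":0,"grip":0},{"slide":[0,-300,-500],"roll":0,"grip":0},{"slide":[0,-300,-500],"roll":0,"grip":0},{"slide":[0,-300,-500],"roll":0,"grip":0}]'; python3 -c "
from h import *
obs()"
```

```text
time: 5.87
tool_pos: [0.7158, -0.4863, 0.2632]
ee_rot: [-1.716, 0.018, 0.994]
wrist_force: [0.6, -0.2, 0.1]
width: 0.0942
{'time': 5.867, 'joint_positions': [-0.66, 0.806, 0.274, -0.007, 1.915, -1.658], 'tool_pos': [0.716, -0.486, 0.263], 'ee_rot': [-1.716, 0.018, 0.994], 'wrist_force': [0.551, -0.19, 0.058], 'width': 0.094}
```

```bash
python3 -m creep '[{"slide":[0,-100,-500],"roll":0,"grip":0},{"slide":[0,-100,-500],"roll":0,"grip":0},{"slide":[0,-100,-500],"roll":0,"grip":0},{"slide":[0,-100,-500],"roll":0,"grip":0}]' | grep ee_rot
python3 -m creep '[{"slide":[0,-100,-500],"roll":0,"grip":0},{"slide":[0,-100,-500],"roll":0,"grip":0},{"slide":[0,-100,-500],"roll":0,"grip":0},{"slide":[0,-100,-500],"roll":0,"grip":0}]'
```

```text
ee_rot: [-1.752, 0.019, 0.994]
time: 6.53
tool_pos: [0.7524, -0.505, 0.2389]
ee_rot: [-1.79, 0.02, 0.994]
wrist_force: [-0.7, 0.9, 0.3]
width: 0.094
```

```bash
for i in 1 2 3; do python3 -m creep '[{"slide":[0,-100,-500],"roll":0,"grip":0},{"slide":[0,-100,-500],"roll":0,"grip":0}]' | grep -E 'time|tool_pos|ee_rot'; done
```

```text
time: 6.7
tool_pos: [0.7642, -0.5115, 0.2405]
ee_rot: [-1.827, 0.02, 0.994]
time: 6.87
tool_pos: [0.7747, -0.5172, 0.2445]
ee_rot: [-1.863, 0.021, 0.993]
time: 7.03
tool_pos: [0.7843, -0.5222, 0.2511]
ee_rot: [-1.899, 0.021, 0.993]
```

```bash
python3 -m creep '[{"slide":[0,-100,-500],"roll":0,"grip":0},{"slide":[0,-100,-500],"roll":0,"grip":0}]' | grep -E 'time|ee_rot'
python3 -m creep '[{"slide":[0,-100,-500],"roll":0,"grip":0},{"slide":[0,-100,-500],"roll":0,"grip":0}]' | grep -E 'time|ee_rot'
python3 - <<'E'
from h import *
from scipy.spatial.transform import Rotation as Ro
o=obs(); R=Ro.from_euler('xyz',o['ee_rot']).as_matrix(); print(R.round(3))
# grasp target
x=np.array([.848,-.53,0]);b=np.array([.4915,-.3885,0])
G=b-.066*x+np.array([0,0,.176]); T=G+.019*R[:,1]
for h in (0,.1): 
    print("need",(R.T@(T+[0,0,h]-o['tool_pos'])*1000).round(0), T)
E
```

```text
time: 7.2
ee_rot: [-1.936, 0.022, 0.993]
time: 7.37
ee_rot: [-1.973, 0.022, 0.993]
{'time': 7.367, 'joint_positions': [-0.647, 0.826, 0.274, 0.007, 1.638, -1.642], 'tool_pos': [0.801, -0.531, 0.271], 'ee_rot': [-1.973, 0.022, 0.993], 'wrist_force': [0.096, -0.844, -0.207], 'width': 0.094}
[[ 0.546  0.317 -0.775]
 [ 0.837 -0.231  0.495]
 [-0.022 -0.92  -0.392]]
need [-49. -50. 408.] [ 0.44155974 -0.35790733  0.1585238 ]
need [ -51. -142.  369.] [ 0.44155974 -0.35790733  0.1585238 ]
```

```bash
python3 -m creep '[{"slide":[-5,-90,20],"roll":0,"grip":0},{"slide":[-5,-90,20],"roll":0,"grip":0},{"slide":[-52,-190,350],"roll":0,"grip":0},{"slide":[-52,-190,350],"roll":0,"grip":0},{"slide":[-52,-190,350],"roll":0,"grip":0},{"slide":[-52,-190,350],"roll":0,"grip":0},{"slide":[-52,-190,350],"roll":0,"grip":0},{"slide":[-52,-190,350],"roll":0,"grip":0},{"slide":[-52,-190,350],"roll":0,"grip":0},{"slide":[-52,-190,350],"roll":0,"grip":0},{"slide":[-52,-190,350],"roll":0,"grip":0},{"slide":[-52,-190,350],"roll":0,"grip":0},{"slide":[-52,-190,350],"roll":0,"grip":0},{"slide":[-52,-190,350],"roll":0,"grip":0}]' 
cat > g.py <<'E'
from h import *
from scipy.spatial.transform import Rotation as Ro
o=obs(); R=Ro.from_euler('xyz',o['ee_rot']).as_matrix(); print(R.round(3))
x=np.array([.848,-.53,0]);b=np.array([.4915,-.3885,0])
G=b-.067*x+np.array([0,0,.176]); T=G+.019*R[:,1]
print("need",(R.T@(T-o['tool_pos'])*1000).round(1), T)
save("wrist","w2.png",None,1)
c=camera_info("wrist")
for l in [(-.075,-.006,.12),(-.075,.006,.12),(.075,0,.12),(0,0,.18)]:
    print(l,proj("wrist",b+l[0]*x+l[1]*np.array([.53,.848,0])+np.array([0,0,.076+l[2]]),c))
E
python3 g.py
```

```text
time: 8.53
tool_pos: [0.4414, -0.3577, 0.3125]
ee_rot: [-1.976, 0.023, 0.993]
wrist_force: [0.2, -0.8, -1.1]
width: 0.0936
{'time': 8.533, 'joint_positions': [-0.829, -0.184, 1.476, 0.078, 1.451, -1.82], 'tool_pos': [0.441, -0.358, 0.313], 'ee_rot': [-1.976, 0.023, 0.993], 'wrist_force': [0.246, -0.764, -1.137], 'width': 0.094}
[[ 0.546  0.319 -0.775]
 [ 0.837 -0.233  0.495]
 [-0.023 -0.919 -0.394]]
need [  3.4 141.2  61.3] [ 0.44073605 -0.35741389  0.15854142]
(-0.075, -0.006, 0.12) [[317.29096596 132.61072404]]
(-0.075, 0.006, 0.12) [[330.89034985 132.50899154]]
(0.075, 0, 0.12) [[326.0679952  251.32578452]]
(0, 0, 0.18) [[324.14656902 241.9259956 ]]
```

View pics/w2.png

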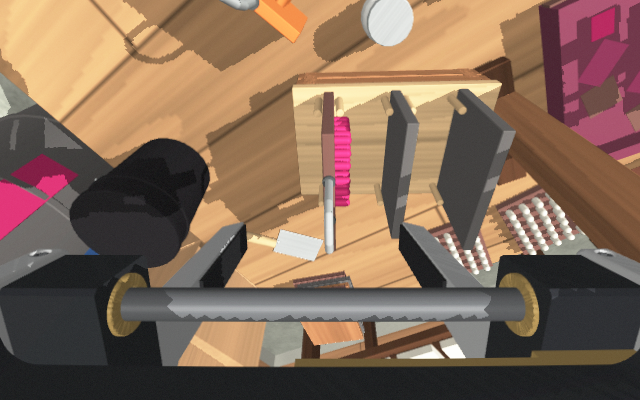

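```bash
python3 - <<'E'
import cv2
t=cv2.imread("pics/raw_w2.png")
cv2.imwrite("pics/c4.png",cv2.resize(t[75:265,280:400],None,fx=4,fy=3,interpolation=cv2.INTER_NEAREST))
E
```

```text
(no output)
```

View pics/c4.png

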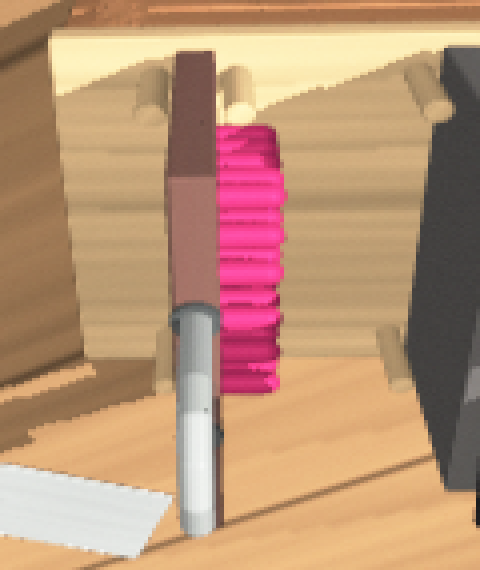

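```bash
python3 -m creep '[{"slide":[6,36,15],"roll":0,"grip":0},{"slide":[7,70,30],"roll":0,"grip":0},{"slide":[7,106,46],"roll":0,"grip":0},{"slide":[7,141,61],"roll":0,"grip":0},{"slide":[7,141,61],"roll":0,"grip":0},{"slide":[7,141,61],"roll":0,"grip":0}]'; python3 - <<'E'
from h import *
obs();save("wrist","w3.png",None,1); save("side","s3.png",(300,100,560,290),3)
E
```

```text
time: 9.08
tool_pos: [0.4411, -0.3522, 0.1527]
ee_rot: [-1.964, 0.02, 0.994]
wrist_force: [0.1, -0.5, 1.1]
width: 0.0941
{'time': 9.083, 'joint_positions': [-0.821, -0.155, 1.764, 0.082, 1.147, -1.838], 'tool_pos': [0.441, -0.352, 0.153], 'ee_rot': [-1.964, 0.02, 0.994], 'wrist_force': [0.127, -0.523, 1.136], 'width': 0.094}
```

View pics/w3.png

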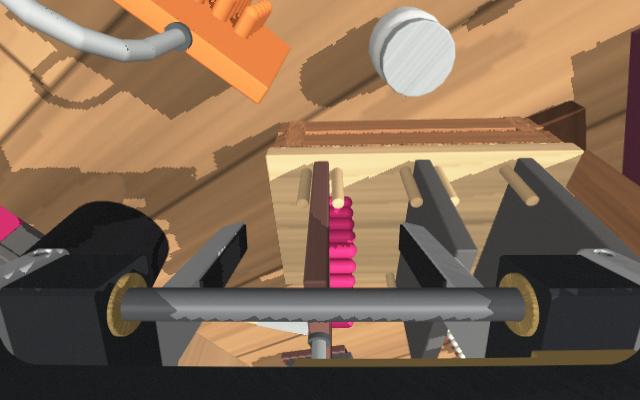

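View pics/s3.png

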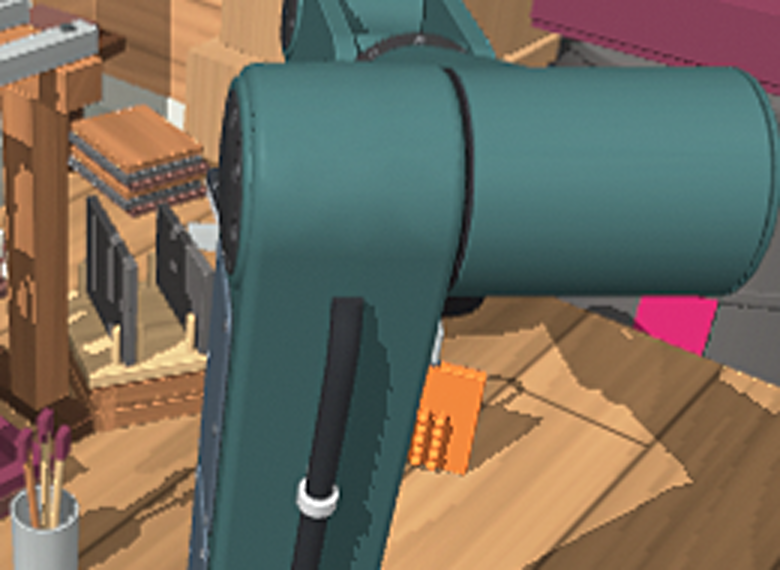

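```bash
python3 -m creep '[{"slide":[0,-6,-2],"roll":0,"grip":0},{"slide":[0,-6,-2],"roll":0,"grip":0.7},{"slide":[0,-6,-2],"roll":0,"grip":1},{"slide":[0,-6,-2],"roll":0,"grip":1},{"slide":[0,-6,-2],"roll":0,"grip":1},{"slide":[0,-6,-2],"roll":0,"grip":1},{"slide":[0,-6,-2],"roll":0,"grip":1},{"slide":[0,-6,-2],"roll":0,"grip":1},{"slide":[0,-6,-2],"roll":0,"grip":1},{"slide":[0,-6,-2],"roll":0,"grip":1}]'; python3 -c "
from h import *
from scipy.spatial.transform import Rotation as Ro
o=obs(); R=Ro.from_euler('xyz',o['ee_rot']).as_matrix();print(R.T@[0,0,100])
save('wrist','w4.png')"
```

```text
time: 10.02
tool_pos: [0.441, -0.3527, 0.1622]
ee_rot: [-1.971, 0.022, 0.993]
wrist_force: [0.4, 0.7, -0.1]
width: 0.0374
{'time': 10.017, 'joint_positions': [-0.822, -0.164, 1.755, 0.081, 1.158, -1.837], 'tool_pos': [0.441, -0.353, 0.162], 'ee_rot': [-1.971, 0.022, 0.993], 'wrist_force': [0.412, 0.736, -0.073], 'width': 0.037}
[ -2.17389273 -92.08571176 -38.92937042]
```

View pics/w4.png

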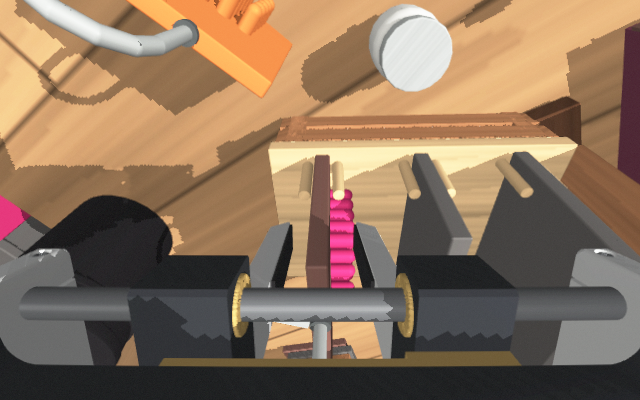

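```bash
python3 - <<'E'
from h import *
from scipy.spatial.transform import Rotation as Ro
o=robot.get_obs();R=Ro.from_euler('xyz',o['ee_rot']).as_matrix();t=np.array(o['tool_pos']);c=camera_info("wrist")
x=np.array([.848,-.53,0]);y=np.array([.53,.848,0]);b=np.array([.4915,-.3885,.076])+.0035*y
for l in [(-.075,0,.12),(-.075,0,0),(-.05,.025,.072),(-.05,.025,.02)]: print(l,proj("wrist",b+l[0]*x+l[1]*y+np.array([0,0,l[2]]),c).round())
for w in (.0187,-.0187):
  for z in (-.008,.008): print(w,z,proj("wrist",t+R@[w,0,z],c).round(),(t+R@[w,0,z]).round(3))
d=t-.019*R[:,1]-b;print("grasp local",d@x,d@y,d[2]); d=t-b;print("tip local",d@x,d@y,d[2])
im=cv2.imread("pics/raw_w4.png");cv2.imwrite("pics/c5.png",cv2.resize(im[140:370,240:410],None,fx=4,fy=2.6,interpolation=cv2.INTER_NEAREST))
E
```

```text
(-0.075, 0, 0.12) [[318. 266.]]
(-0.075, 0, 0) [[323. 152.]]
(-0.05, 0.025, 0.072) [[359. 236.]]
(-0.05, 0.025, 0.02) [[354. 191.]]
0.0187 -0.008 [[351. 250.]] [ 0.457 -0.341  0.165]
0.0187 0.008 [[351. 226.]] [ 0.445 -0.333  0.159]
-0.0187 -0.008 [[290. 250.]] [ 0.437 -0.372  0.166]
-0.0187 0.008 [[290. 226.]] [ 0.425 -0.364  0.159]
grasp local -0.06918429934671641 0.000636856072263437 0.10369511199254243
tip local -0.06179321558465312 0.00011310364767134453 0.08619946156654333
```

View pics/c5.png

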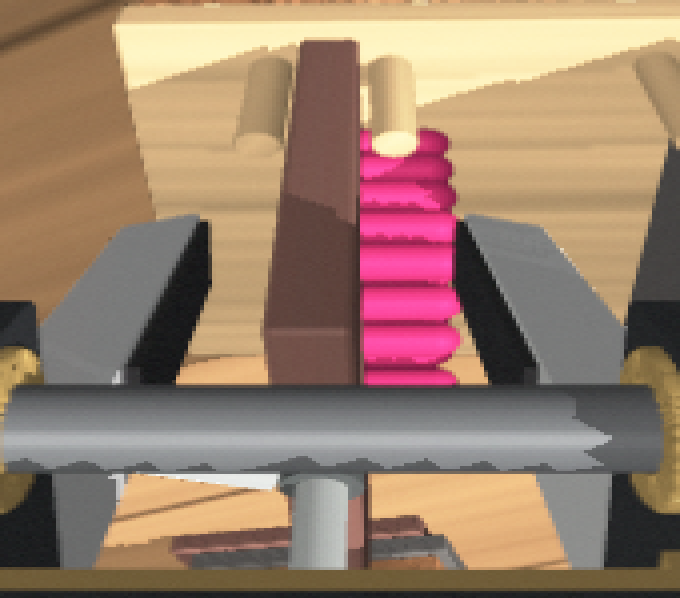

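```bash
python3 -m creep '[{"slide":[0,2,-4],"roll":0,"grip":1},{"slide":[0,2,-4],"roll":0,"grip":1},{"slide":[0,2,-4],"roll":0,"grip":1},{"slide":[0,2,-4],"roll":0,"grip":1},{"slide":[0,2,-4],"roll":0,"grip":1},{"slide":[0,2,-4],"roll":0,"grip":1},{"slide":[0,2,-4],"roll":0,"grip":1},{"slide":[0,2,-4],"roll":0,"grip":1}]'
```

```text
time: 10.73
tool_pos: [0.445, -0.3549, 0.1619]
ee_rot: [-1.971, 0.021, 0.993]
wrist_force: [2.2, 0.4, -1.4]
width: 0.012
```

```bash
python3 -m creep '[{"slide":[0,-16,-11],"roll":0,"grip":1},{"slide":[0,-34,-19],"roll":0,"grip":1},{"slide":[0,-53,-27],"roll":0,"grip":1},{"slide":[0,-71,-34],"roll":0,"grip":1},{"slide":[0,-90,-42],"roll":0,"grip":1},{"slide":[0,-108,-50],"roll":0,"grip":1},{"slide":[0,-127,-58],"roll":0,"grip":1},{"slide":[0,-127,-58],"roll":0,"grip":1}]'; python3 -c "
from h import *
obs()
save('wrist','w5.png')"
```

```text
time: 11.4
tool_pos: [0.4503, -0.356, 0.3064]
ee_rot: [-1.978, 0.024, 0.992]
wrist_force: [0.4, -0.0, -0.6]
width: 0.0121
{'time': 11.4, 'joint_positions': [-0.81, -0.173, 1.479, 0.07, 1.434, -1.803], 'tool_pos': [0.45, -0.356, 0.306], 'ee_rot': [-1.978, 0.024, 0.992], 'wrist_force': [0.398, -0.044, -0.642], 'width': 0.012}
```

View pics/w5.png

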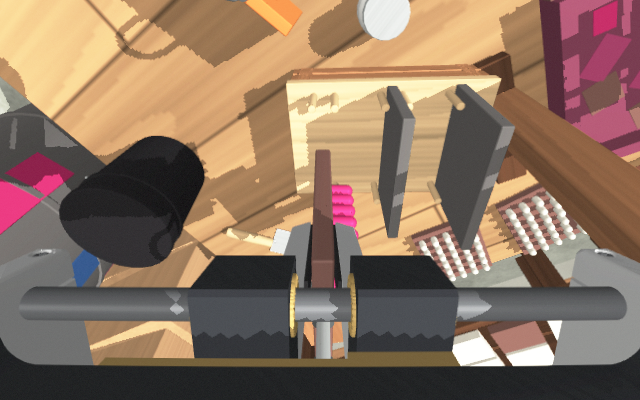

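```bash
cat > k.py <<'E'
from h import *
from scipy.spatial.transform import Rotation as Ro
def Rt(o): return Ro.from_euler('xyz',o['ee_rot']).as_matrix()
# grasp-time
Rg=Ro.from_euler('xyz',[-1.971,.0215,.993]).as_matrix(); tg=np.array([.445,-.3549,.1619])
yaw=np.radians(-32.05); bx=np.array([np.cos(yaw),np.sin(yaw),0]); by=np.array([-bx[1],bx[0],0])
b=np.array([.4915,-.3885,.076]); b=b+by*((tg-b)@by)
B=np.c_[bx,by,[0,0,1]]
RB=Rg.T@B            # board axes in tool
pB=Rg.T@(b-tg)       # board origin in tool
H=np.array([.642,.088,.28]); hy=np.radians(-6.1); HR=Ro.from_euler('z',hy).as_matrix()
def bail(R,t): return t+R@(pB+RB@[0,0,.18])
def state(o=None):
    o=o or robot.get_obs(); R=Rt(o);t=np.array(o['tool_pos'])
    Bw=R@RB; bl=bail(R,t)
    print("board x",Bw[:,0].round(3),"z",Bw[:,2].round(3),"bail hook mm",(HR.T@(bl-H)*1000).round(1)," bottom z",(t+R@pB)[2].round(3))
E
python3 - <<'E'
from k import *
o=robot.get_obs();R=Rt(o);t=np.array(o['tool_pos']);state(o)
print("pB",pB,(Rg.T@bx))
for roll in (-20,-24,-26,-28,-30):
    Rn=R@Ro.from_euler('y',roll,degrees=True).as_matrix(); Bn=Rn@RB
    Bh=HR.T@Bn; print(roll,"board in hook frame x",Bh[:,0].round(3),"z",Bh[:,2].round(3),"lean",(HR.T@Rn[:,1]).round(3))
for n,p,z in [("pot",(300,217),.07),("tin",(222,210),.075),("jar",(378,227),.066)]: print(n,onz("top",[p],z).round(3))
E
```

```text
board x [ 0.847 -0.531  0.003] z [-0.001  0.003  1.   ] bail hook mm [ -92.7 -486.2  117.9]  bottom z 0.218
pB [ 0.00290072  0.10137154 -0.0192601 ] [ 0.018413    0.38917519 -0.92097971]
-20 board in hook frame x [ 0.991 -0.133 -0.029] z [0.046 0.129 0.991] lean [ 0.34  -0.197 -0.92 ]
-24 board in hook frame x [ 0.997 -0.07  -0.04 ] z [0.051 0.156 0.986] lean [ 0.34  -0.197 -0.92 ]
-26 board in hook frame x [ 0.998 -0.039 -0.046] z [0.052 0.169 0.984] lean [ 0.34  -0.197 -0.92 ]
-28 board in hook frame x [ 0.999 -0.007 -0.053] z [0.053 0.183 0.982] lean [ 0.34  -0.197 -0.92 ]
-30 board in hook frame x [ 0.998  0.024 -0.06 ] z [0.054 0.196 0.979] lean [ 0.34  -0.197 -0.92 ]
pot [[ 0.434 -0.008  0.07 ]]
tin [[0.456 0.234 0.075]]
jar [[ 0.402 -0.249  0.066]]
```

```bash
cat >> k.py <<'E'
def need(target_h,roll,o=None):
    o=o or robot.get_obs(); R=Rt(o);t=np.array(o['tool_pos'])
    Rn=R@Ro.from_euler('y',roll,degrees=True).as_matrix()
    tn=H+HR@(np.array(target_h)/1000)-Rn@(pB+RB@[0,0,.18])
    print(target_h,"slide",(R.T@(tn-t)*1000).round(0),"tip",tn.round(3))
E
python3 - <<'E'
from k import *
need((-170,65,118),-23);need((-170,65,44),-23)
E
```

```text
(-170, 65, 118) slide [ 421. -135.  283.] tip [0.418 0.168 0.307]
(-170, 65, 44) slide [422. -67. 312.] tip [0.418 0.168 0.233]
```

```bash
python3 -m creep '[{"slide":[12,-4,8],"roll":-1,"grip":1},{"slide":[40,-13,27],"roll":-3,"grip":1},{"slide":[74,-24,50],"roll":-5,"grip":1},{"slide":[108,-35,73],"roll":-7,"grip":1},{"slide":[143,-46,96],"roll":-9,"grip":1},{"slide":[178,-57,119],"roll":-11,"grip":1},{"slide":[213,-68,143],"roll":-13,"grip":1},{"slide":[248,-79,166],"roll":-15,"grip":1},{"slide":[283,-90,190],"roll":-17,"grip":1},{"slide":[318,-102,214],"roll":-19,"grip":1},{"slide":[352,-113,237],"roll":-21,"grip":1},{"slide":[384,-123,258],"roll":-22,"grip":1},{"slide":[410,-131,276],"roll":-23,"grip":1},{"slide":[421,-135,283],"roll":-23,"grip":1},{"slide":[421,-135,283],"roll":-23,"grip":1},{"slide":[421,-135,283],"roll":-23,"grip":1}]'; python3 - <<'E'
from k import *
obs();state();save("side","s6.png");save("top","t6.png")
o=robot.get_obs();R=Rt(o);t=np.array(o['tool_pos'])
P=[t+R@(pB+RB@np.array(l)) for l in [(0,0,.18),(-.075,0,.12),(.075,0,.12),(-.075,0,0),(.075,0,0)]]
print(proj("side",P).round(),proj("top",P).round())
E
```

```text
time: 12.78
tool_pos: [0.4161, 0.17, 0.3038]
ee_rot: [-1.93, 0.176, 1.371]
wrist_force: [-0.1, -0.3, -3.1]
width: 0.0119
{'time': 12.783, 'joint_positions': [0.542, -0.261, 1.554, -0.369, 1.682, -0.933], 'tool_pos': [0.416, 0.17, 0.304], 'ee_rot': [-1.93, 0.176, 1.371], 'wrist_force': [-0.052, -0.343, -3.072], 'width': 0.012}
board x [ 0.981 -0.187 -0.043] z [0.071 0.143 0.987] bail hook mm [-171.2   66.9  114.2]  bottom z 0.217
[[238. 184.]
 [262. 222.]
 [230. 193.]
 [275. 263.]
 [244. 232.]] [[210. 186.]
 [214. 222.]
 [229. 162.]
 [234. 228.]
 [246. 174.]]
```

View pics/s6.png

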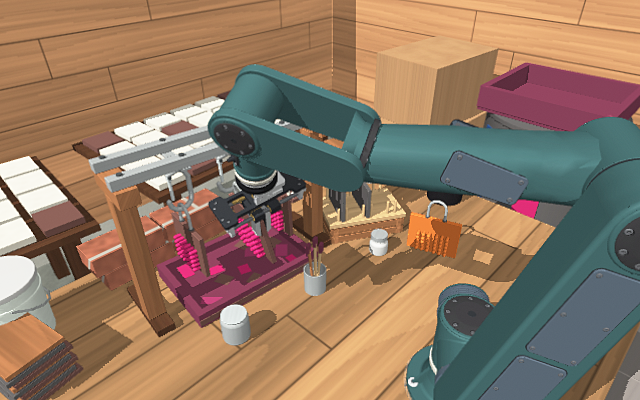

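View pics/t6.png

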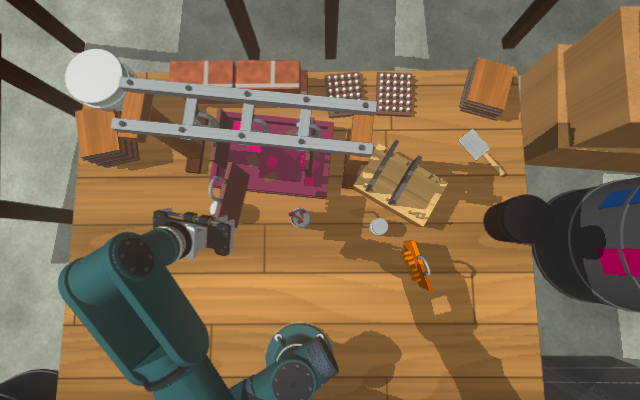

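```bash
python3 - <<'E'
import cv2
t=cv2.imread("pics/raw_t6.png");s=cv2.imread("pics/raw_s6.png")
a=cv2.resize(t[150:250,180:280],None,fx=4,fy=4,interpolation=cv2.INTER_CUBIC);b=cv2.resize(s[165:290,190:290],None,fx=4,fy=4,interpolation=cv2.INTER_CUBIC)
import numpy as np
c=np.zeros((500,800,3),np.uint8);c[:400,:400]=a;c[:500,400:]=b;cv2.imwrite("pics/c6.png",c)
E
```

```text
(no output)
```

View pics/c6.png

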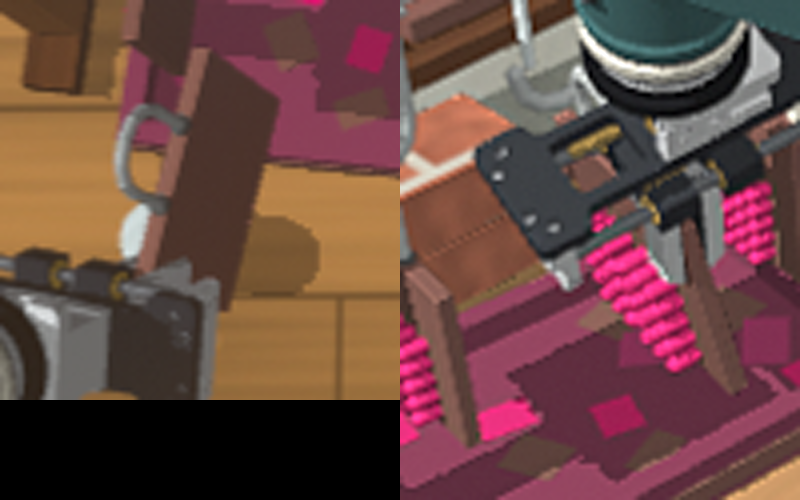

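```bash
python3 - <<'E'
from k import *
im=cv2.imread("pics/side0.png")
pts=[(0,0),(0,-12),(0,130),(28,30),(28,-2),(22,30),(34,30),(17.5,88),(-22,20),(-34,20),(-28,60)]
q=proj("side",[H+HR@np.array([0,y,z])/1000 for y,z in pts])
print(q.round(1))
k=7;x0,y0=205,140
c=cv2.resize(im[y0:y0+65,x0:x0+70],None,fx=k,fy=k,interpolation=cv2.INTER_NEAREST)
for p in q: cv2.circle(c,tuple(int(v) for v in ((p-[x0,y0]+.5)*k)),3,(0,0,255),-1)
cv2.imwrite("pics/c7.png",c)
need((-170,65,44),0);need((-8,65,44),0);need((-8,2,44),0);need((-8,2,3),0)
E
```

```text
[[229.6 188. ]
 [230.2 191.9]
 [223.1 141.7]
 [218.3 181.5]
 [220.  192.4]
 [220.5 180.7]
 [216.2 182.3]
 [219.  159.5]
 [236.2 178.4]
 [240.2 176.8]
 [236.5 163.8]]
(-170, 65, 44) slide [13. 66. 24.] tip [0.417 0.168 0.233]
(-8, 65, 44) slide [  28.  121. -127.] tip [0.578 0.151 0.233]
(-8, 2, 44) slide [ -34.  133. -129.] tip [0.572 0.088 0.233]
(-8, 2, 3) slide [ -27.  171. -115.] tip [0.572 0.088 0.192]
```

View pics/c7.png

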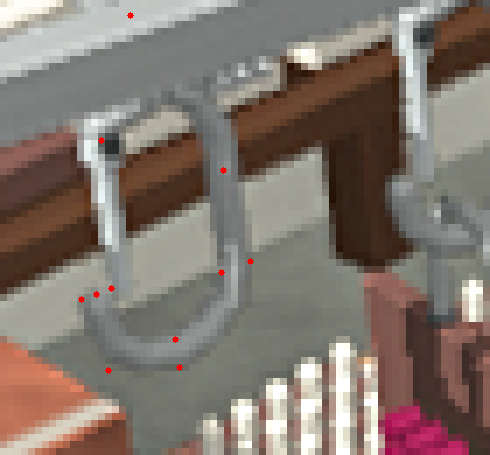

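```bash
python3 -m creep '[{"slide":[6,33,12],"roll":0,"grip":1},{"slide":[13,66,24],"roll":0,"grip":1},{"slide":[14,71,9],"roll":0,"grip":1},{"slide":[17,81,-18],"roll":0,"grip":1},{"slide":[19,91,-45],"roll":0,"grip":1},{"slide":[22,101,-72],"roll":0,"grip":1},{"slide":[25,111,-99],"roll":0,"grip":1},{"slide":[27,118,-118],"roll":0,"grip":1},{"slide":[28,121,-127],"roll":0,"grip":1},{"slide":[28,121,-127],"roll":0,"grip":1},{"slide":[28,121,-127],"roll":0,"grip":1}]'; python3 - <<'E'
from k import *
obs();state();save("side","s7.png",(120,90,320,240),4)
o=robot.get_obs();R=Rt(o);t=np.array(o['tool_pos'])
P=[t+R@(pB+RB@np.array(l)) for l in [(0,0,.18),(-.075,0,.12),(.075,0,.12),(-.075,0,0),(.075,0,0)]]
print(proj("side",P).round(),((proj("side",P)-[120,90])*4).round())
need((-8,65,44),0);need((-8,2,44),0)
E
```

```text
time: 13.8
tool_pos: [0.5783, 0.1507, 0.2341]
ee_rot: [-1.932, 0.174, 1.365]
wrist_force: [-0.3, -0.3, -3.1]
width: 0.0118
{'time': 13.8, 'joint_positions': [0.351, 0.026, 1.433, -0.332, 1.46, -1.046], 'tool_pos': [0.578, 0.151, 0.234], 'ee_rot': [-1.932, 0.174, 1.365], 'wrist_force': [-0.347, -0.325, -3.129], 'width': 0.012}
board x [ 0.98  -0.193 -0.041] z [0.069 0.14  0.988] bail hook mm [-8.  64.4 44.7]  bottom z 0.147
[[206. 183.]
 [226. 215.]
 [201. 190.]
 [239. 252.]
 [215. 226.]] [[343. 370.]
 [424. 501.]
 [325. 402.]
 [477. 648.]
 [379. 542.]]
(-8, 65, 44) slide [0. 1. 0.] tip [0.578 0.151 0.233]
(-8, 2, 44) slide [-61.  13.  -2.] tip [0.572 0.089 0.233]
```

View pics/s7.png

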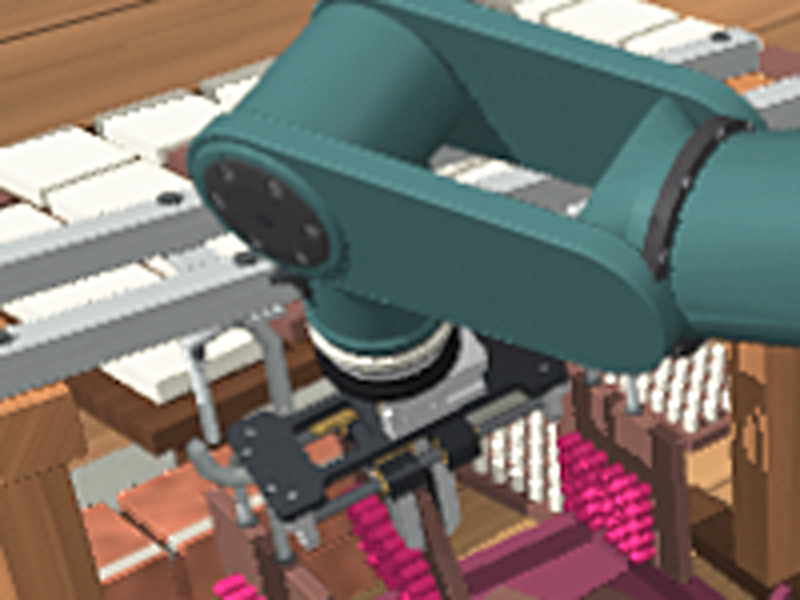

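```bash
python3 -m creep '[{"slide":[-8,2,0],"roll":0,"grip":1},{"slide":[-16,4,-1],"roll":0,"grip":1},{"slide":[-24,5,-1],"roll":0,"grip":1},{"slide":[-32,7,-1],"roll":0,"grip":1},{"slide":[-40,9,-1],"roll":0,"grip":1},{"slide":[-48,11,-2],"roll":0,"grip":1},{"slide":[-54,12,-2],"roll":0,"grip":1},{"slide":[-61,13,-2],"roll":0,"grip":1},{"slide":[-61,13,-2],"roll":0,"grip":1},{"slide":[-61,13,-2],"roll":0,"grip":1}]'; python3 - <<'E'
from k import *
obs();state();save("side","s8.png",(150,90,350,240),4);save("top","t8.png",(180,80,300,170),6)
need((-8,2,44),0);need((-8,2,3),0)
E
```

```text
time: 14.68
tool_pos: [0.5727, 0.0899, 0.2336]
ee_rot: [-1.934, 0.172, 1.367]
wrist_force: [0.4, 3.5, -2.5]
width: 0.0116
{'time': 14.683, 'joint_positions': [0.238, -0.041, 1.501, -0.305, 1.422, -1.155], 'tool_pos': [0.573, 0.09, 0.234], 'ee_rot': [-1.934, 0.172, 1.367], 'wrist_force': [0.354, 3.527, -2.455], 'width': 0.012}
board x [ 0.981 -0.191 -0.04 ] z [0.067 0.14  0.988] bail hook mm [-7.2  3.4 44.3]  bottom z 0.147
(-8, 2, 44) slide [-2.  0.  1.] tip [0.572 0.089 0.233]
(-8, 2, 3) slide [ 5. 38. 15.] tip [0.572 0.089 0.192]
```

View pics/s8.png

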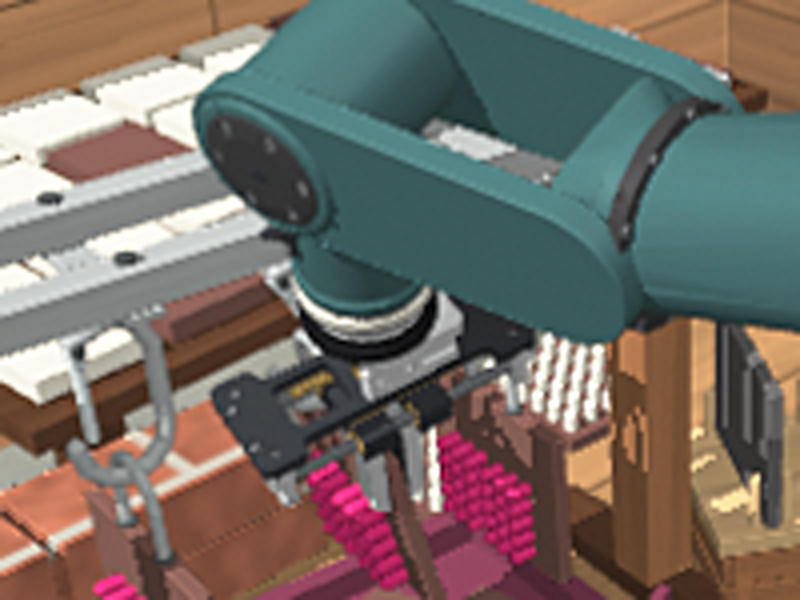

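View pics/t8.png

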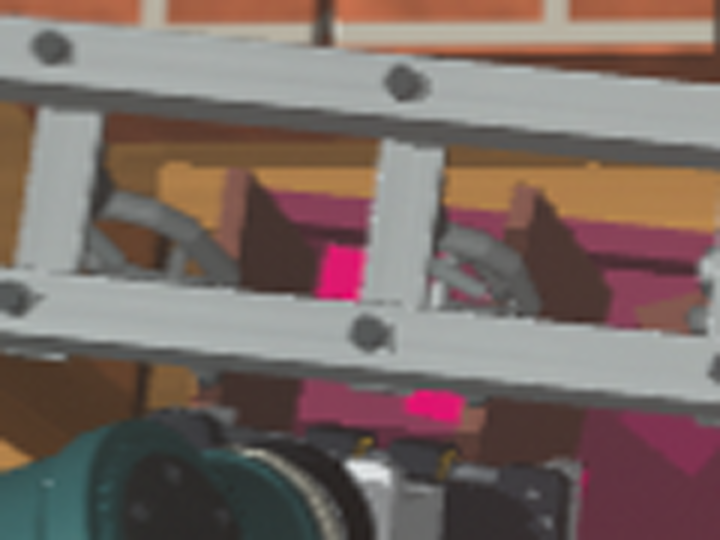

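```bash
python3 -m creep '[{"slide":[-1,5,2],"roll":0,"grip":1},{"slide":[0,10,4],"roll":0,"grip":1},{"slide":[1,15,6],"roll":0,"grip":1},{"slide":[2,20,8],"roll":0,"grip":1},{"slide":[3,25,10],"roll":0,"grip":1},{"slide":[4,30,12],"roll":0,"grip":1},{"slide":[5,34,13],"roll":0,"grip":1},{"slide":[5,36,14],"roll":0,"grip":1},{"slide":[5,36,14],"roll":0,"grip":1},{"slide":[5,36,14],"roll":0,"grip":1}]'; python3 - <<'E'
from k import *
obs();state();save("side","s9.png",(150,90,350,240),4);save("top","t9.png",(180,80,300,170),6)
need((-8,2,3),0)
E
```

```text
time: 15.62
tool_pos: [0.5727, 0.088, 0.1957]
ee_rot: [-1.936, 0.173, 1.366]
wrist_force: [2.3, -0.6, -1.7]
width: 0.0114
{'time': 15.617, 'joint_positions': [0.235, -0.033, 1.569, -0.31, 1.347, -1.134], 'tool_pos': [0.573, 0.088, 0.196], 'ee_rot': [-1.936, 0.173, 1.366], 'wrist_force': [2.286, -0.555, -1.692], 'width': 0.011}
board x [ 0.981 -0.191 -0.037] z [0.065 0.14  0.988] bail hook mm [-7.2  1.5  6.6]  bottom z 0.109
(-8, 2, 3) slide [1. 3. 2.] tip [0.572 0.089 0.192]
```

View pics/t9.png

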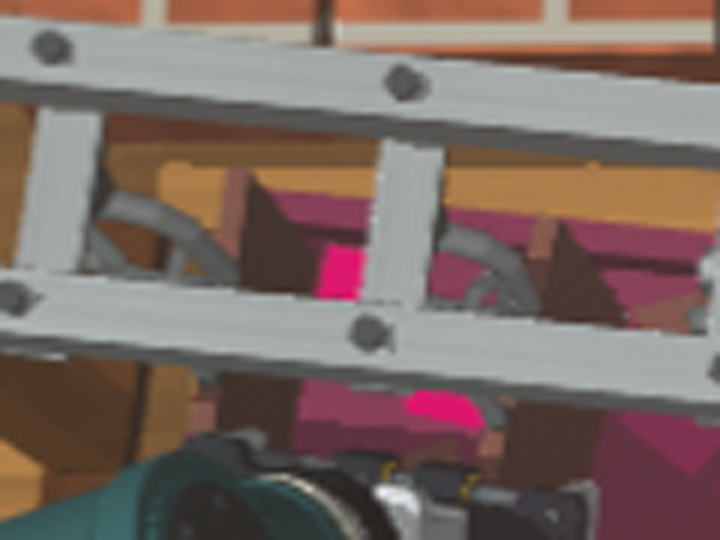

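```bash
python3 -m creep '[{"slide":[0,2,1],"roll":0,"grip":1},{"slide":[0,3,1],"roll":0,"grip":1},{"slide":[0,3,1],"roll":0,"grip":0.85},{"slide":[0,3,1],"roll":0,"grip":0.8},{"slide":[0,3,1],"roll":0,"grip":0.75},{"slide":[0,3,1],"roll":0,"grip":0.7},{"slide":[0,3,1],"roll":0,"grip":0.65},{"slide":[0,3,1],"roll":0,"grip":0.5},{"slide":[0,3,1],"roll":0,"grip":0.3},{"slide":[0,3,1],"roll":0,"grip":0.2},{"slide":[0,3,1],"roll":0,"grip":0.1},{"slide":[0,3,1],"roll":0,"grip":0.1}]'; python3 - <<'E'
from k import *
o=obs();state();save("side","s10.png",(150,90,350,240),4);save("wrist","w10.png")
R=Rt(o);print(R.T@HR@[-60,0,0],R.T@HR@[-120,0,0],R.T@[0,0,40])
E
```

```text
time: 16.72
tool_pos: [0.5722, 0.0877, 0.1919]
ee_rot: [-1.934, 0.173, 1.367]
wrist_force: [0.3, 0.3, 0.5]
width: 0.0631
{'time': 16.717, 'joint_positions': [0.234, -0.032, 1.575, -0.309, 1.341, -1.133], 'tool_pos': [0.572, 0.088, 0.192], 'ee_rot': [-1.934, 0.173, 1.367], 'wrist_force': [0.275, 0.329, 0.481], 'width': 0.063}
board x [ 0.981 -0.191 -0.039] z [0.067 0.14  0.988] bail hook mm [-7.5  1.2  2.6]  bottom z 0.105
[ -5.74943986 -20.28269914  56.17433628] [-11.49887973 -40.56539829 112.34867256] [ -6.89052638 -36.82973908 -14.00324839]
```

View pics/s10.png

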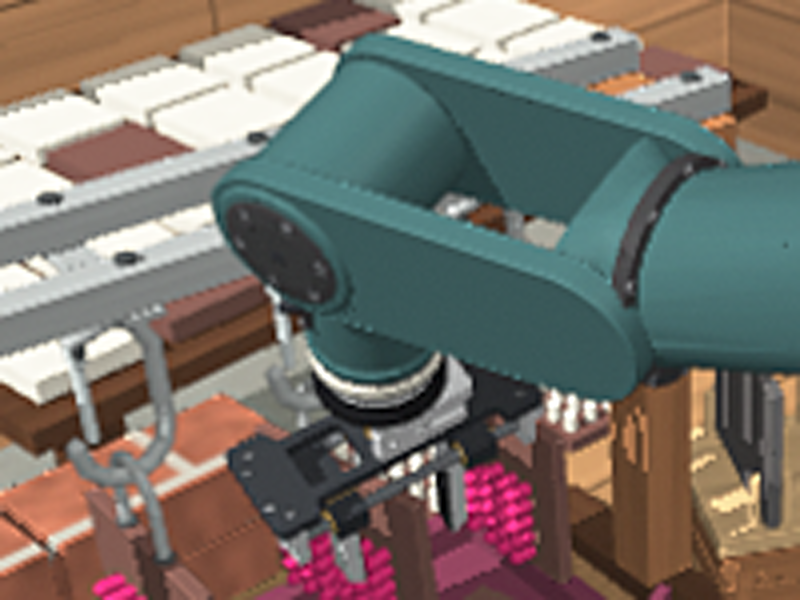

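View pics/w10.png

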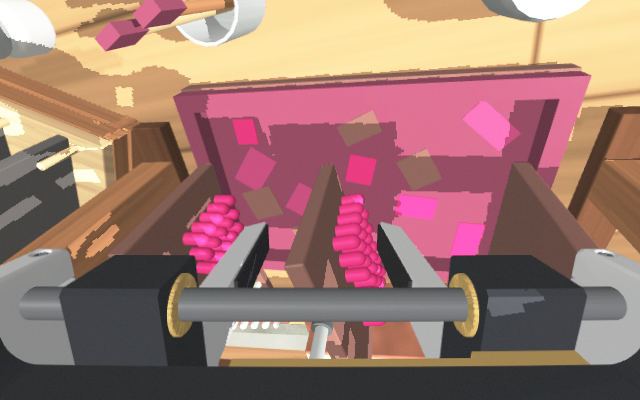

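```bash
python3 -m creep '[{"slide":[0,-3,5],"roll":0,"grip":0.05},{"slide":[-2,-8,20],"roll":0,"grip":0},{"slide":[-4,-14,38],"roll":0,"grip":0},{"slide":[-6,-20,56],"roll":0,"grip":0},{"slide":[-9,-30,84],"roll":0,"grip":0},{"slide":[-12,-41,112],"roll":0,"grip":0},{"slide":[-14,-51,140],"roll":0,"grip":0},{"slide":[-14,-51,140],"roll":0,"grip":0},{"slide":[-14,-51,140],"roll":0,"grip":0},{"slide":[-14,-51,140],"roll":0,"grip":0}]'; python3 - <<'E'
from k import *
o=obs();save("side","s11.png",(150,90,350,240),4);save("wrist","w11.png");save("top","t11.png",(180,80,300,170),6)
E
```

```text
time: 17.65
tool_pos: [0.4238, 0.1041, 0.1928]
ee_rot: [-1.936, 0.173, 1.367]
wrist_force: [-0.1, 0.1, 0.0]
width: 0.0937
{'time': 17.65, 'joint_positions': [0.376, -0.335, 1.827, -0.339, 1.433, -1.012], 'tool_pos': [0.424, 0.104, 0.193], 'ee_rot': [-1.936, 0.173, 1.367], 'wrist_force': [-0.148, 0.077, 0.046], 'width': 0.094}
```

View pics/s11.png

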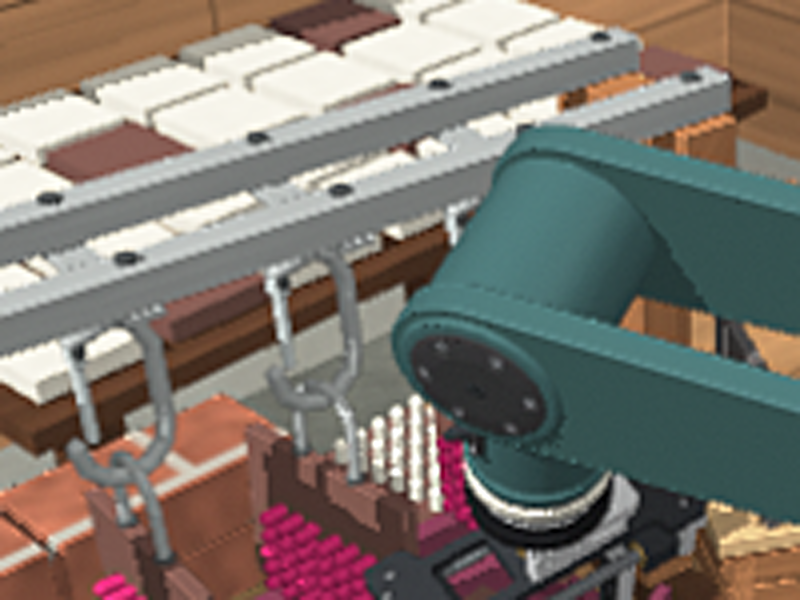

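View pics/w11.png

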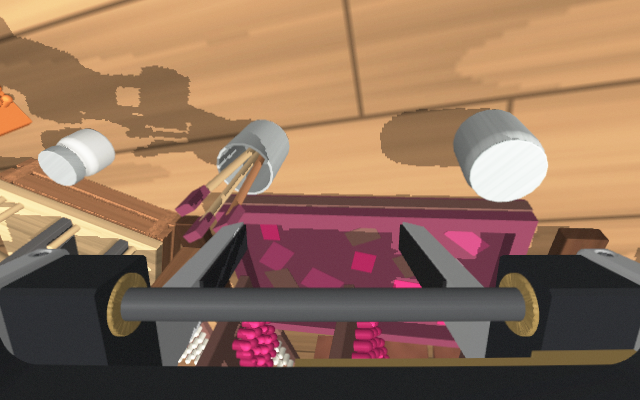

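View pics/t11.png

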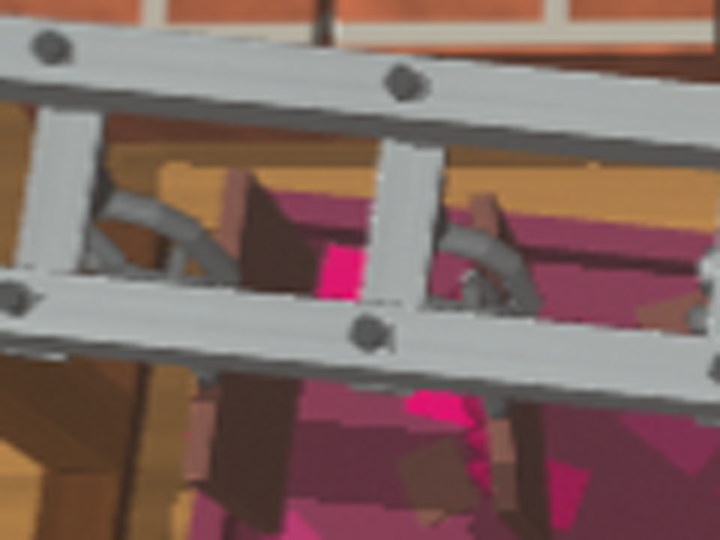

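```bash
python3 -m creep '[{"slide":[0,-30,5],"roll":0,"grip":0},{"slide":[0,-60,10],"roll":0,"grip":0},{"slide":[0,-70,15],"roll":0,"grip":0},{"slide":[0,-70,15],"roll":0,"grip":0},{"slide":[0,-70,15],"roll":0,"grip":0},{"slide":[0,-70,15],"roll":0,"grip":0},{"slide":[0,-70,15],"roll":0,"grip":0},{"slide":[0,-70,15],"roll":0,"grip":0},{"slide":[0,-70,15],"roll":0,"grip":0},{"slide":[0,-70,15],"roll":0,"grip":0},{"slide":[0,-70,15],"roll":0,"grip":0},{"slide":[0,-70,15],"roll":0,"grip":0},{"slide":[0,-70,15],"roll":0,"grip":0},{"slide":[0,-70,15],"roll":0,"grip":0},{"slide":[0,-70,15],"roll":0,"grip":0},{"slide":[0,-70,15],"roll":0,"grip":0},{"slide":[0,-70,15],"roll":0,"grip":0},{"slide":[0,-70,15],"roll":0,"grip":0},{"slide":[0,-70,15],"roll":0,"grip":0},{"slide":[0,-70,15],"roll":0,"grip":0}]'; python3 - <<'E'
from k import *
A=[snapshot("side").astype(int) for _ in range(10)]
r=(slice(170,260),slice(195,275))
print([np.abs(a[r]-A[0][r]).max(2).__gt__(25).sum() for a in A])
save("side","s12.png",(150,90,350,240),4);obs()
E
```

```text
time: 19.47
tool_pos: [0.3874, 0.122, 0.2515]
ee_rot: [-1.934, 0.173, 1.367]
wrist_force: [-0.2, -0.2, 0.1]
width: 0.0938
[np.int64(0), np.int64(68), np.int64(159), np.int64(180), np.int64(183), np.int64(145), np.int64(101), np.int64(93), np.int64(93), np.int64(104)]
{'time': 20.017, 'joint_positions': [0.466, -0.392, 1.751, -0.354, 1.59, -0.974], 'tool_pos': [0.387, 0.122, 0.251], 'ee_rot': [-1.934, 0.173, 1.367], 'wrist_force': [-0.219, 0.108, -0.675], 'width': 0.094}
```

View pics/s12.png

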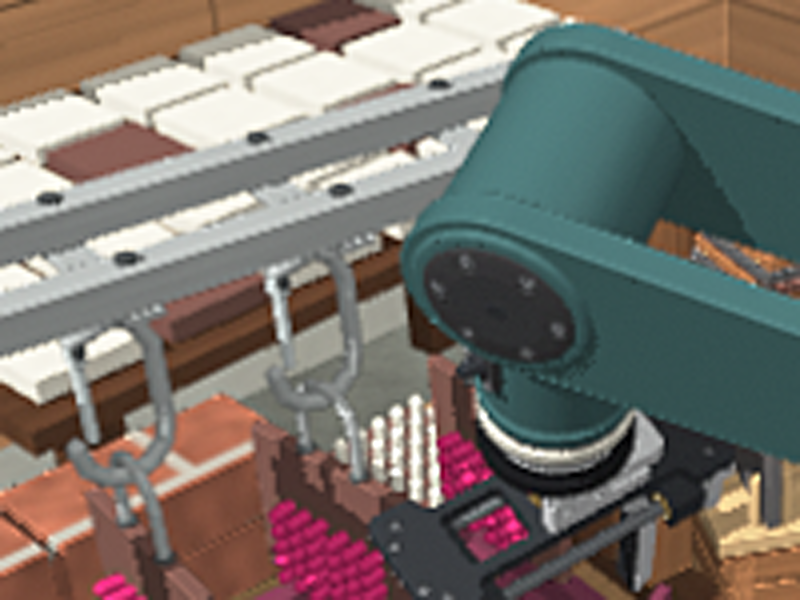

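Still swinging a little, so I'll wait. I'll also retreat further, to see the board better.

```bash
python3 -m creep '[{"slide":[0,-20,20],"roll":0,"grip":0},{"slide":[0,-40,40],"roll":0,"grip":0},{"slide":[0,-60,60],"roll":0,"grip":0},{"slide":[0,-80,60],"roll":0,"grip":0},{"slide":[0,-80,60],"roll":0,"grip":0},{"slide":[0,-80,60],"roll":0,"grip":0},{"slide":[0,-80,60],"roll":0,"grip":0},{"slide":[0,-80,60],"roll":0,"grip":0},{"slide":[0,-80,60],"roll":0,"grip":0},{"slide":[0,-80,60],"roll":0,"grip":0},{"slide":[0,-80,60],"roll":0,"grip":0},{"slide":[0,-80,60],"roll":0,"grip":0},{"slide":[0,-80,60],"roll":0,"grip":0},{"slide":[0,-80,60],"roll":0,"grip":0},{"slide":[0,-80,60],"roll":0,"grip":0},{"slide":[0,-80,60],"roll":0,"grip":0},{"slide":[0,-80,60],"roll":0,"grip":0},{"slide":[0,-80,60],"roll":0,"grip":0},{"slide":[0,-80,60],"roll":0,"grip":0},{"slide":[0,-80,60],"roll":0,"grip":0}]' >/dev/null; python3 -m creep '[{"slide":[0,0,0],"roll":0,"grip":0},{"slide":[0,0,0],"roll":0,"grip":0},{"slide":[0,0,0],"roll":0,"grip":0},{"slide":[0,0,0],"roll":0,"grip":0},{"slide":[0,0,0],"roll":0,"grip":0},{"slide":[0,0,0],"roll":0,"grip":0},{"slide":[0,0,0],"roll":0,"grip":0},{"slide":[0,0,0],"roll":0,"grip":0},{"slide":[0,0,0],"roll":0,"grip":0},{"slide":[0,0,0],"roll":0,"grip":0},{"slide":[0,0,0],"roll":0,"grip":0},{"slide":[0,0,0],"roll":0,"grip":0},{"slide":[0,0,0],"roll":0,"grip":0},{"slide":[0,0,0],"roll":0,"grip":0},{"slide":[0,0,0],"roll":0,"grip":0},{"slide":[0,0,0],"roll":0,"grip":0},{"slide":[0,0,0],"roll":0,"grip":0},{"slide":[0,0,0],"roll":0,"grip":0},{"slide":[0,0,0],"roll":0,"grip":0},{"slide":[0,0,0],"roll":0,"grip":0}]'; python3 - <<'E'
from k import *
A=[snapshot("side").astype(int) for _ in range(14)]
r=(slice(170,260),slice(195,275))
print([np.abs(a[r]-A[0][r]).max(2).__gt__(25).sum() for a in A])
save("side","s13.png",(150,90,350,240),4);save("top","t13.png",(170,70,330,190),5);obs()
E
```

```text
time: 23.35
tool_pos: [0.3065, 0.1481, 0.3041]
ee_rot: [-1.934, 0.173, 1.367]
wrist_force: [0.1, 0.8, 0.5]
width: 0.0939
[np.int64(0), np.int64(0), np.int64(0), np.int64(0), np.int64(0), np.int64(0), np.int64(0), np.int64(0), np.int64(0), np.int64(0), np.int64(0), np.int64(0), np.int64(0), np.int64(0)]
{'time': 24.15, 'joint_positions': [0.673, -0.482, 1.704, -0.396, 1.791, -0.838], 'tool_pos': [0.307, 0.148, 0.304], 'ee_rot': [-1.934, 0.173, 1.367], 'wrist_force': [0.003, -0.638, 0.032], 'width': 0.094}
```

View pics/s13.png

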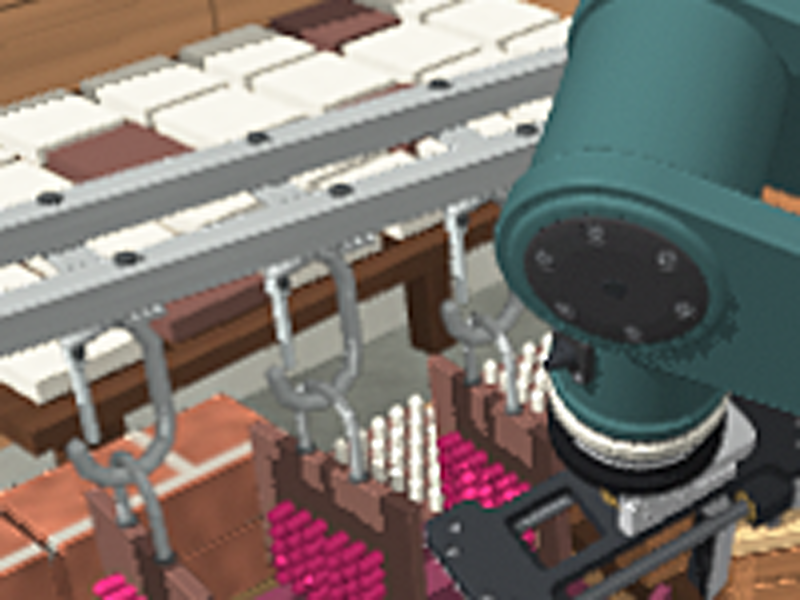

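View pics/t13.png

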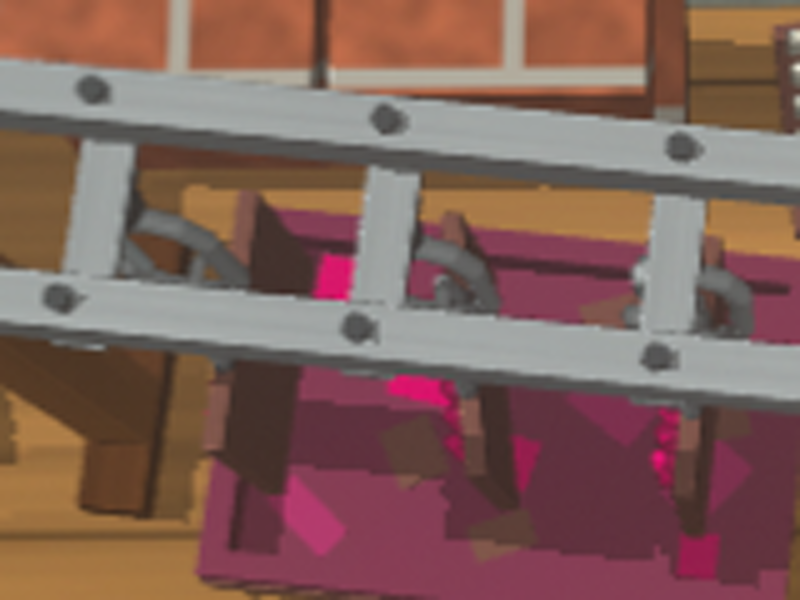

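```bash
python3 - <<'E'
from k import *
im=cv2.imread("pics/raw_t13.png");cv2.imwrite("pics/c14.png",cv2.resize(im[105:180,240:290],None,fx=10,fy=8,interpolation=cv2.INTER_NEAREST))
E
```

```text
(no output)
```

View pics/c14.png

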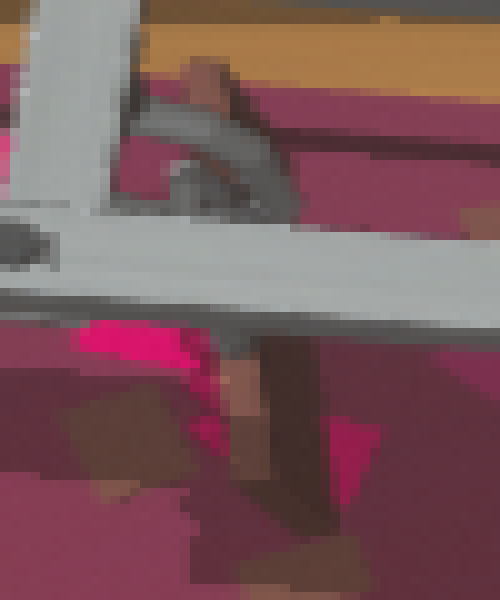

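```bash
python3 - <<'E'
from k import *
p=onz("top",[(260.6,112.7),(265,164.8)],.224);d=p[0]-p[1];print(p,np.linalg.norm(d),np.degrees(np.arctan2(d[1],d[0])), "rel rad",np.arctan2(d[1],d[0])-hy)
m=HR.T@(p.mean(0)-H);print(m)
print((HR.T@(tri("side",(150+312/4,90+395/4),"top",(259.5,129))[0]-H)))
E
```

```text
[[0.71363887 0.09270108 0.224     ]
 [0.56512039 0.07792087 0.224     ]] 0.14925211342636502 5.683227300038117 rel rad 0.2056561128965469
[-0.00231979 -0.00295225 -0.056     ]
[ 0.00927691 -0.00061273 -0.00722468]
```

```bash
python3 -c "
from bench import ticket; print(ticket.close_job())"
```

```text
the job is handed in; nothing more can be done
None
```

The pink-pegged board with the wire bail is now hanging on the middle (vacant) snap hook, and I handed the job in at about 24 s of the 58 s allowed. No verdict was reported.

**How it was done**
- The move command cannot tilt the tool. I built up a lean of about 0.4 rad by pushing the arm against its reach limit in free space. This cost about 4 s and was an effect I found by testing, not a documented one.
- I gripped the board by its thickness at its near top end, above the pegs, lifted it straight out of the rack and carried it to the rail.
- I pushed the bail sideways against the gate. The wrist read about 3.5 N sideways.
- I then lowered the bail into the bowl, where that force fell away, released it and backed off.

**What the last checks showed**
- **Still:** there was no pixel change in the board region over 14 side-view frames (0.7 s).
- **Seated:** the board's middle is within about 3 mm of the hook's axes, and the pegs face the mouth side like those of its neighbours.
- **Gate:** it looks shut in the side view. I had no direct reading of its angle.
- **Clear:** the gripper is open and well away. The other boards, the tin, the jar and the brush pot look unmoved, but I did not re-measure them.

**What was not perfect**
- The board hangs turned about 0.21 rad from square to the hook. That is inside the 0.35 rad limit, so I left it rather than risk touching it again.
- A rough two-view fix of the bail apex gave 7 mm below and 9 mm along from the hook's origin. Taken literally, 7 mm below is outside step 3's height window of −4 to +16 mm. I put it down to hand-picked pixels, because the board's top edge measured 149 mm long at the height expected for a seated bail.

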